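Bridge the wash-area drain with its cover plank

TASK

Slide the wooden cover plank endwise across the open drain and squarely in under the steel hood on the other side, until it pushes back the sprung stop hidden under the hood. The stop may sit at any depth in there, so feel for it, and never push hard (35 N on the plank is too much); leave the plank lying flat across both sides of the drain, still bearing on the pushed-in stop. Leave the katori, bottle, spatula and rolling pin where they are.

Things in the scene. Friction and masses are not known exactly. Their poses are not given: they have to be found in the camera images.
- drain: Fixed tiled drain unit, 200 (x) by 420 (y) mm; origin mid-channel on the work surface, z up. Open channel along x, y from -60 to +60 mm. Near ledge: y +60 to +240 mm, top 60 mm high, carries the plank at the start. Far kerb: y -60 to -180 mm, top 58 mm high, carries the steel hood. The plank must travel along this -y axis, centred on x = 0.
- hood_mouth (a point): Middle of the steel hood's mouth, on the far kerb's top (58 mm high), at y -75 mm of the drain unit; axes as the drain unit's. Hood cheeks stand 120 mm apart inside, reach 90 mm back (-y), with flared guides 21 mm forward of the mouth, 142 mm apart at the tips; roof underside 88 mm, top 92 mm above the work surface; back closed.
- plank: Loose wooden cover plank with two dark stripes, 110 (x) by 280 (y) by 18 (z) mm, about 0.5 kg; too wide to grasp. Origin at the centre of its underside, long axis y; its -y end leads. Starts on the near ledge, a little askew and off centre, its leading end overhanging the channel.
- lead_end (a point): Middle of the plank's leading (-y) end, on its underside, 140 mm from the plank's origin; axes as the plank's.
- tail_end (a point): Middle of the plank's rear (+y) end, on its underside, 140 mm from the plank's origin: the end to push; axes as the plank's.
- stop (a joint): Travel of the sprung stop under the hood, in m: 0 at rest, 0.012 fully pushed in (about 7 N of spring). It says nothing of where the stop sits: its face is at rest somewhere between 25 and 55 mm behind the hood's mouth.
- katori: Small stainless steel bowl, 100 mm across, 42 mm high, on the work surface; origin at the centre of its underside. Leave alone.
- bottle: Green glass bottle with red cap, 66 mm across, 190 mm high, upright; origin at the centre of its underside. Leave alone.
- spatula: Green silicone spatula, 260 mm long, lying flat along its x axis; origin at the middle of its underside. Leave alone.
- rolling_pin: Wooden rolling pin, 380 mm long along its y axis, 44 mm thick; origin at the middle of its underside. Leave alone.

How it is judged:
By the outcome, as a careful person would: the job done as asked, in the order asked, and still so for the second after the job is handed in, with the robot touching nothing.
It also fails if it takes over 70 s, if anything falls off the work surface, if the arm or the gripper's body presses on something with over 40 N, if the wrist force passes 120 N, or if a joint passes its speed limit or range.

ROBOT

A 6-joint arm with a two-finger parallel gripper is mounted at the origin on the work surface. World frame = base frame: x ahead of the robot, y to its left, z up, the work surface at z = 0. Lengths are in mm, angles in degrees, forces in N, time in s.
With the tool pointing down it reaches from about 375 to 975 mm from the base axis. Payload 3.8 kg.
Tool frame: the origin (TCP) lies on the centre line of the jaws, within the pads' length; the fingertips stand 17 mm ahead of it and the grasp point (between the pads) lies 2 mm behind it; z points along the fingers, y is the line along which they close (so a half turn about z gives the same grasp; the last joint's range is limited). The gripper opens to 88 mm and grips with 3 to 60 N. Pads are 18 mm wide; open, the fingers measure 123 mm over their backs; the gripper's body (75 mm by 187 mm) begins 45 mm behind the grasp point.
Start: joints at [-70.984, 15.12, 91.902, -0, 72.978, -2.114], TCP at [243.329, -629.61, 255.706] pointing down, gripper open.
Joint ranges: [-150.88, 150.88], [-54.13, 125.18], [17.81, 147.31], [-75.09, 255.09], [0, 152.58], [-146.25, 146.25]. Speed limits (degrees/s): [147.25, 147.25, 180, 180, 180, 180].

INTERFACE

Orientations are given as a 3x3 rotation matrix whose columns are the frame's x, y, z axes.
In Python, from station import * gives the robot as it stands.
- The arm moves only by the tool arm_command, never from a script. Its argument "steps" is a list of rows, each an object of numbers: "x", "y", "z": the shift along the tool's x, y, z normalised to -1 to 1, where 1 is 120 mm; "ax", "ay", "az": the turn, a rotation vector about the tool's x, y, z normalised to -1 to 1, where 1 is 0.08 rad; "gripper": the opening, from 0 (shut) to 1 (fully open). In form: [{"x": .., "y": .., "z": .., "ax": .., "ay": .., "az": .., "gripper": ..}, ...]. A call has 1 to 8 rows; each row shifts and turns the commanded pose from where the row before left it, along the tool's axes as they then stand; what a row does not reach is not made up. A row lasts 1/8 s, in which the tool goes at most 62.5 mm and 10.7 degrees, less where a joint would pass 70% of its speed; a pose out of reach is approached as far as the arm can. A call with a number of a shift or a turn outside -1 to 1 is refused whole. A call with a gripper value outside its range is refused whole. The fingers move at their own pace and stop on an object; "force" is the grip in N (left out, the last holds). Time passes only in rows, so rows that do not move let the fingers close. It gives the time, the measured TCP pose, the force, the opening and the grip force at its end, in the units of the state.
- get_obs(): the state, without advancing time (a new reading comes with each control period).
- capture(name): name is "scene" or "top"; returns a dict with "frame" (480x640x3 uint8, red, green, blue), "mtx" (3x3 intrinsics, pixels), "view" (4x4, takes a point from world to camera coordinates). Camera axes: x right, y up, looking along -z (the intrinsics and any distortion apply to the point x, -y, -z); pixel columns grow to the right and rows downward; lengths in mm; the calibration is good to about 2 mm. A picture is of the moment at which its call begins. There is no depth.
- job_done(): hands the job in; it is judged then, once.
Trained networks look in a picture, given as the dict that the camera call returned (one of the last four; its "shot" number tells which), for a name from the list of things; names that differ only in an ending like _2 or _b are one class to them, and where a whole thing is asked for, a point or a joint stands for the part that bears it (a point fixed in the world has none). Each returns a list of dicts, best first, with "score" (0 to 1); they miss things now and then, are a little off and sometimes report something else, mostly with a low value. They report only what shows in the picture. A call takes as long as a camera call.
- look_for(picture, name): "point" ([x, y, z] in mm, in the coordinates of the camera as it stood for that picture, good to about 4 mm: the middle of the surface that is visible of it).
The state is a dict: "time_s": time; "joint_pos": joint angles; "joint_velocities": joint speeds; "joint_torque": joint torques, N m; "position": TCP position; "orientation": TCP orientation; "wrist_force": force on the tool from outside, world axes, zero at the start; "ft_torque": the same for the moment, N m; "opening": finger opening in mm; "grasp_force": force on a finger pad.
Only numpy, scipy, OpenCV 4.12 (cv2) and the standard library are available. Lean on these libraries where they do the work, as an engineer would, in place of code of your own. Each camera call takes 0.05 s, during which the arm holds its last target. There are 200 camera calls.

## Working session

There is one attempt and no reset: what is moved stays moved. The work goes in short steps, Python scripts to look and compute and a tool call to move; the robot and the scene stay as the last step left them, time stands still between calls to the robot, and variables do not carry over. Pictures are saved under pics/ and viewed, at most 10 in all, crops included, and the job is handed in when it is done.

Besides the shell and the picture viewer there is one more tool, called after "Call:" as name([rows], argument=value, ...), one row to a line, values as JSON. arm_command: Moves the arm, as the interface text tells. Its arguments: {"type":"object","properties":{"steps":{"type":"array"},"force":{"type":"number"}},"required":["steps"]}

```bash
mkdir -p pics; cat > h.py <<'E'
from station import *
import numpy as np, cv2
def save(p,n): cv2.imwrite(f"pics/{n}.png",cv2.cvtColor(p["frame"],cv2.COLOR_RGB2BGR))
def world(p,c):
    V=np.array(p["view"]); return (np.linalg.inv(V)@np.r_[c,1])[:3]
def pix(p,w):
    V=np.array(p["view"]); c=(V@np.r_[w,1])[:3]; c=np.array([c[0],-c[1],-c[2]]); u=np.array(p["mtx"])@c; return u[:2]/u[2]
def ray(p,u,z):
    V=np.array(p["view"]);R=V[:3,:3];o=-R.T@V[:3,3]
    d=np.linalg.inv(np.array(p["mtx"]))@np.r_[u,1]; d=R.T@np.array([d[0],-d[1],-d[2]])
    return o+d*(z-o[2])/d[2]
E
python3 - <<'E'
from h import *
np.set_printoptions(suppress=True,precision=2)
for c in("top","scene"):
    p=capture(c); save(p,c+"1"); print(p.keys(), p["mtx"])
    for n in("drain","plank","hood_mouth","katori","bottle","spatula","rolling_pin"):
        for r in look_for(p,n)[:2]: print(c,n,r["score"],world(p,r["point"]),pix(p,world(p,r["point"])))
o=get_obs(); print(o)
E
```

```text
dict_keys(['frame', 'mtx', 'view', 'shot']) [[530.89   0.   318.43]
 [  0.   530.89 239.51]
 [  0.     0.     1.  ]]
top drain 0.66 [575.67 -92.86  56.64] [316.32 215.41]
top plank 0.74 [636.63 100.79  76.91] [239.8  190.33]
top hood_mouth 0.56 [572.38 -92.79  58.49] [316.28 216.62]
top katori 0.78 [ 627.12 -376.43   14.9 ] [424.06 197.86]
top bottle 0.75 [ 496.89 -385.58  131.72] [437.41 245.66]
top spatula 0.76 [377.25  78.28   3.73] [251.45 291.78]
dict_keys(['frame', 'mtx', 'view', 'shot']) [[532.92   0.   310.85]
 [  0.   532.92 240.05]
 [  0.     0.     1.  ]]
scene drain 0.78 [620.41 -96.91  55.42] [343.04 272.29]
scene plank 0.72 [639.36  83.84  72.93] [415.69 223.77]
scene hood_mouth 0.86 [628.1  -97.35  59.57] [345.71 273.87]
scene hood_mouth 0.55 [642.79  86.02  76.15] [417.95 223.27]
scene katori 0.58 [ 614.16 -366.75   17.73] [229.73 364.59]
scene bottle 0.92 [ 511.31 -399.97  118.03] [171.22 310.74]
scene spatula 0.83 [381.91  65.49   2.77] [323.27 178.82]
scene rolling_pin 0.84 [ 616.82 -507.14   33.75] [161.29 414.27]
{'time_s': 0.8, 'joint_pos': array([-70.98,  15.12,  91.9 ,   0.  ,  72.98,  -2.11]), 'joint_velocities': array([-0.01, -0.07,  0.03,  0.1 ,  0.05, -0.07]), 'joint_torque': array([ -0.  , -50.2 , -35.72,   0.07,   0.02,  -0.  ]), 'position': array([ 243.35, -629.64,  255.76]), 'orientation': array([[ 0.93,  0.36,  0.  ],
       [ 0.36, -0.93, -0.  ],
       [ 0.  ,  0.  , -1.  ]]), 'wrist_force': array([0.24, 0.03, 0.17]), 'ft_torque': array([ 0.03,  0.04, -0.03]), 'grasp_force': 0.0, 'opening': 88.10360953901757}
```

View pics/top1.png

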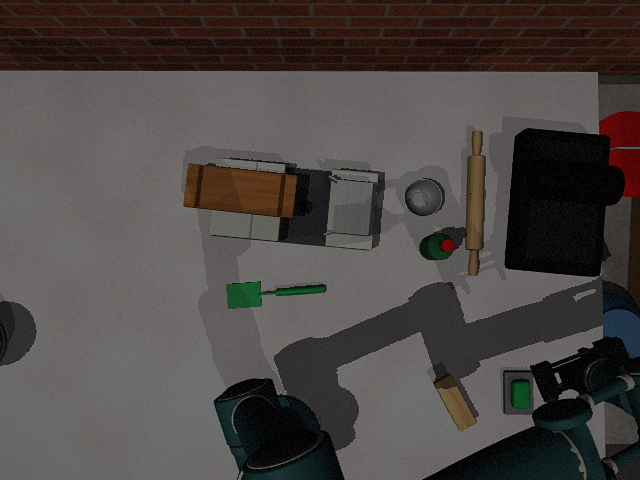

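View pics/scene1.png

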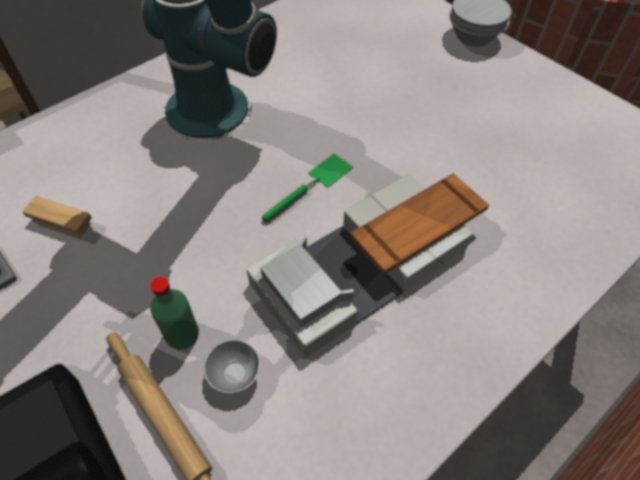

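The top view shows the plank at about (185–297, 164–216), the drain with its far-kerb hood at about (330–382, 170–248), and the katori and bottle to the right. The scene view shows the hood at about (262–350, 240–320). I'll enlarge both to read the corners.

```bash
python3 - <<'E'
import cv2
a=cv2.imread("pics/top1.png")[145:260,175:395]; cv2.imwrite("pics/c1.png",cv2.resize(a,None,fx=3.6,fy=3.6,interpolation=cv2.INTER_CUBIC))
a=cv2.imread("pics/scene1.png")[165:360,240:500]; cv2.imwrite("pics/c2.png",cv2.resize(a,None,fx=3,fy=3,interpolation=cv2.INTER_CUBIC))
E
```

```text
(no output)
```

View pics/c1.png

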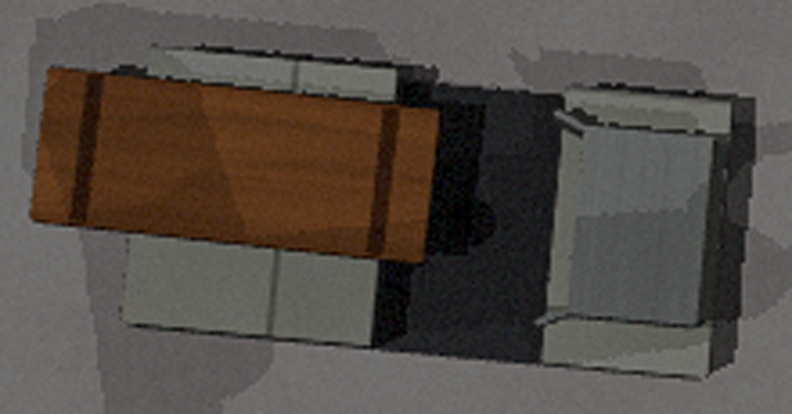

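View pics/c2.png

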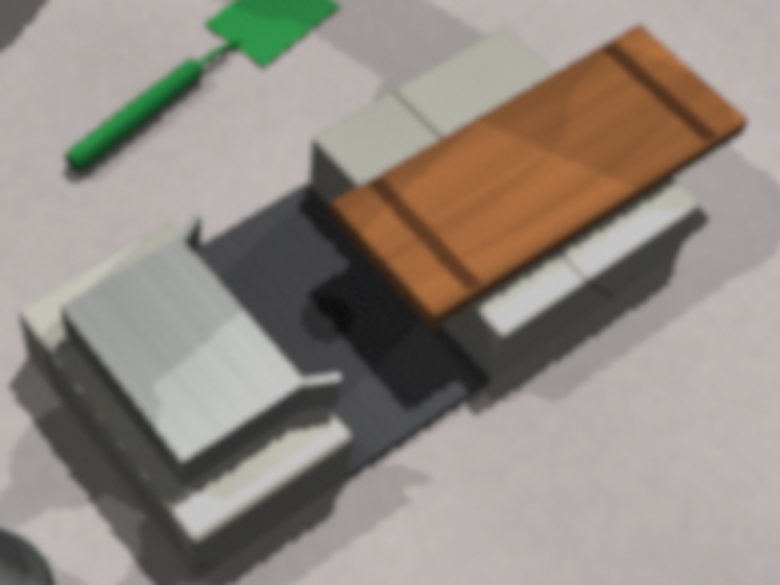

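The crops show clear ledge and kerb corners (top crop 150,48 / 397,66 / 122,324 / 375,346; kerb 543,362 / 702,378), plank corners (48,67 / 438,108 / 422,263 / 31,220), and the hood opening toward +y. Next I fit the poses.

```bash
cat > fit.py <<'E'
from h import *
from scipy.optimize import least_squares
def fit(obs,x0,view=("top","scene")):
    P={c:capture(c) for c in view}
    def tr(q,m):
        c,s=np.cos(q[2]),np.sin(q[2]); return np.array([q[0]+c*m[0]-s*m[1],q[1]+s*m[0]+c*m[1],m[2]])
    f=lambda q:np.concatenate([pix(P[c],tr(q,m))-u for c,m,u in obs])
    r=least_squares(f,x0,loss="soft_l1",x_scale=[1,1,.01]); return r.x, r.fun.reshape(-1,2)
T=lambda a,b:(a/3.6+175-.4,b/3.6+145-.4)
S=lambda a,b:(a/3+240-.4,b/3+165-.4)
E
python3 - <<'E'
from fit import *
np.set_printoptions(suppress=True,precision=2)
D=[("top",(100,240,60),T(150,48)),("top",(100,60,60),T(397,66)),("top",(-100,240,60),T(122,324)),("top",(-100,60,60),T(375,346)),
("top",(100,-60,58),T(566,88)),("top",(-100,-60,58),T(543,362)),("top",(-100,-180,58),T(702,378)),("top",(100,-180,58),T(731,98)),
("scene",(-100,60,60),S(313,142)),("scene",(100,60,60),S(500,335)),("scene",(100,240,60),S(700,207)),("scene",(-100,240,60),S(503,28)),
("scene",(-100,-180,58),S(22,315)),("scene",(100,-180,58),S(197,540)),("scene",(100,-60,58),S(350,435))]
K=[("top",(55,140,78),T(48,67)),("top",(55,-140,78),T(438,108)),("top",(-55,-140,78),T(422,263)),("top",(-55,140,78),T(31,220)),
("scene",(-55,140,78),S(640,27)),("scene",(55,140,78),S(745,122)),("scene",(-55,-140,78),S(332,207)),("scene",(55,-140,78),S(435,320))]
for n,O in(("drain",D),("plank",K)):
  for v in ("both","top","scene"):
    o=[a for a in O if v in("both",a[0])]
    q,r=fit(o,[630,0,0]); print(n,v,q[:2],np.degrees(q[2])); 
    if v=="both":print(r.T)
E
```

```text
drain both [604.32 -64.33] -4.966676803330703
[[-0.44  0.65 -0.51 -0.63  0.28 -0.41  2.34  1.05 -1.32  0.69  0.67  0.04
  -2.38 -0.65  1.56]
 [-0.88  0.37 -0.16  0.14 -1.42  0.01 -0.15 -0.01 -2.06  0.31 -1.71 -1.73
  -2.01  1.08  0.38]]
drain top [603.82 -64.  ] -4.846306187373058
drain scene [605.23 -65.11] -5.076868938382747
plank both [638.31  99.06] -5.811981330259632
[[ 0.12  1.55  1.29 -0.26 -0.46  1.94 -1.11  0.08]
 [-0.82 -0.72 -0.65 -0.35 -1.82 -0.88 -1.46 -0.39]]
plank top [636.7  100.78] -5.897014611835379
plank scene [640.23  97.27] -5.816629603035809
```

Call:
arm_command([
  {"az": 0.95,"gripper": 1},
  {"az": 0.95,"gripper": 1},
  {"az": 0.95,"gripper": 1},
  {"az": 0.95,"gripper": 1},
  {"az": 0.95,"gripper": 1},
  {"az": 0.95,"gripper": 1},
  {"gripper": 1},
])

```text
invalid input
```

```bash
cat > go.py <<'E'
from h import *
np.set_printoptions(suppress=True,precision=3)
Y=np.radians(-4.97);RD=np.array([[np.cos(Y),-np.sin(Y)],[np.sin(Y),np.cos(Y)]]);OD=np.array([604.3,-64.3])
def drain(w): return RD.T@(np.asarray(w)[:2]-OD)
def to(dx,dy,z):
    o=get_obs(); R=np.array(o["orientation"]); t=np.r_[OD+RD@[dx,dy],z]; d=R.T@(t-o["position"])
    yaw=np.degrees(np.arctan2(R[1,0],R[0,0]))
    print("t",o["time_s"],"pos",o["position"],"drain",drain(o["position"]),"yaw-rel",yaw+4.97,"tilt",R[2],"F",o["wrist_force"]); print("units",d/120, "mm",d)
E
python3 -c "
from go import *
to(105,160,140)"
```

```text
t 1.4 pos [ 243.342 -629.594  255.677] drain [-310.627 -594.44 ] yaw-rel 26.101759473113162 tilt [ 0. -0. -1.] F [ 0.208  0.477 -0.315]
units [ 5.876 -4.122  0.964] mm [ 705.164 -494.629  115.723]
```

Call:
arm_command([
  {"x": 0,"y": 0,"z": 0,"ax": 0,"ay": 0,"az": 0.95,"gripper": 1},
  {"x": 0,"y": 0,"z": 0,"ax": 0,"ay": 0,"az": 0.95,"gripper": 1},
  {"x": 0,"y": 0,"z": 0,"ax": 0,"ay": 0,"az": 0.95,"gripper": 1},
  {"x": 0,"y": 0,"z": 0,"ax": 0,"ay": 0,"az": 0.95,"gripper": 1},
  {"x": 0,"y": 0,"z": 0,"ax": 0,"ay": 0,"az": 0.95,"gripper": 1},
  {"x": 0,"y": 0,"z": 0,"ax": 0,"ay": 0,"az": 0.95,"gripper": 1},
])

```text
time_s: 2.15
position: [243.3, -629.6, 255.7]
orientation: [[0.996, -0.09, -0.0], [-0.09, -0.996, -0.0], [-0.0, 0.0, -1.0]]
wrist_force: [0.2, -0.6, -0.2]
opening: 88.2
grasp_force: 0.0
```

```bash
python3 -c "
from go import *
to(105,160,140)"
```

```text
t 2.15 pos [ 243.332 -629.607  255.721] drain [-310.636 -594.454] yaw-rel -0.1678447096233544 tilt [-0.  0. -1.] F [ 0.152 -0.609 -0.151]
units [ 3.445 -6.297  0.964] mm [ 413.427 -755.67   115.701]
```

Call:
arm_command([
  {"x": 0.215,"y": -0.394,"z": 0,"ax": 0,"ay": 0,"az": 0,"gripper": 1},
  {"x": 0.215,"y": -0.394,"z": 0,"ax": 0,"ay": 0,"az": 0,"gripper": 1},
  {"x": 0.215,"y": -0.394,"z": 0,"ax": 0,"ay": 0,"az": 0,"gripper": 1},
  {"x": 0.215,"y": -0.394,"z": 0,"ax": 0,"ay": 0,"az": 0,"gripper": 1},
  {"x": 0.215,"y": -0.394,"z": 0,"ax": 0,"ay": 0,"az": 0,"gripper": 1},
  {"x": 0.215,"y": -0.394,"z": 0,"ax": 0,"ay": 0,"az": 0,"gripper": 1},
  {"x": 0.215,"y": -0.394,"z": 0,"ax": 0,"ay": 0,"az": 0,"gripper": 1},
  {"x": 0.215,"y": -0.394,"z": 0,"ax": 0,"ay": 0,"az": 0,"gripper": 1},
])

```text
time_s: 3.15
position: [482.7, -269.3, 256.0]
orientation: [[0.996, -0.087, 0.001], [-0.087, -0.996, -0.0], [0.001, 0.0, -1.0]]
wrist_force: [0.6, 0.3, 0.0]
opening: 88.0
grasp_force: 0.0
```

Call:
arm_command([
  {"x": 0.215,"y": -0.394,"z": 0,"ax": 0,"ay": 0,"az": 0,"gripper": 1},
  {"x": 0.215,"y": -0.394,"z": 0,"ax": 0,"ay": 0,"az": 0,"gripper": 1},
  {"x": 0.215,"y": -0.394,"z": 0,"ax": 0,"ay": 0,"az": 0,"gripper": 1},
  {"x": 0.215,"y": -0.394,"z": 0,"ax": 0,"ay": 0,"az": 0,"gripper": 1},
  {"x": 0.215,"y": -0.394,"z": 0,"ax": 0,"ay": 0,"az": 0,"gripper": 1},
  {"x": 0.215,"y": -0.394,"z": 0,"ax": 0,"ay": 0,"az": 0,"gripper": 1},
  {"x": 0.215,"y": -0.394,"z": 0,"ax": 0,"ay": 0,"az": 0,"gripper": 1},
  {"x": 0.215,"y": -0.394,"z": 0,"ax": 0,"ay": 0,"az": 0,"gripper": 1},
])

```text
time_s: 4.15
position: [721.3, 89.6, 255.7]
orientation: [[0.996, -0.087, 0.0], [-0.087, -0.996, -0.0], [0.0, 0.0, -1.0]]
wrist_force: [0.6, -0.2, -0.1]
opening: 88.2
grasp_force: 0.0
```

```bash
python3 -c "
from go import *
to(105,160,83)"
```

```text
t 4.15 pos [721.316  89.616 255.734] drain [103.242 163.475] yaw-rel -0.02055906965345322 tilt [ 0.  0. -1.] F [ 0.583 -0.21  -0.058]
units [0.014 0.029 1.439] mm [  1.713   3.457 172.735]
```

Call:
arm_command([
  {"x": 0.014,"y": 0.03,"z": 0.288,"ax": 0,"ay": 0,"az": 0,"gripper": 1},
  {"x": 0,"y": 0,"z": 0.288,"ax": 0,"ay": 0,"az": 0,"gripper": 1},
  {"x": 0,"y": 0,"z": 0.288,"ax": 0,"ay": 0,"az": 0,"gripper": 1},
  {"x": 0,"y": 0,"z": 0.288,"ax": 0,"ay": 0,"az": 0,"gripper": 1},
  {"x": 0,"y": 0,"z": 0.288,"ax": 0,"ay": 0,"az": 0,"gripper": 1},
  {"x": -0.06,"y": 0,"z": 0,"ax": 0,"ay": 0,"az": 0,"gripper": 1},
  {"x": -0.03,"y": 0,"z": 0,"ax": 0,"ay": 0,"az": 0,"gripper": 1},
  {"x": 0,"y": 0,"z": 0,"ax": 0,"ay": 0,"az": 0,"gripper": 1},
])

```text
time_s: 5.15
position: [711.3, 85.4, 84.3]
orientation: [[0.996, -0.087, 0.001], [-0.087, -0.996, 0.0], [0.001, -0.0, -1.0]]
wrist_force: [0.3, 0.2, 0.3]
opening: 88.2
grasp_force: 0.0
```

Call:
arm_command([
  {"x": -0.02,"y": 0,"z": 0,"ax": 0,"ay": 0,"az": 0,"gripper": 1},
  {"x": -0.02,"y": 0,"z": 0,"ax": 0,"ay": 0,"az": 0,"gripper": 1},
  {"x": -0.02,"y": 0,"z": 0,"ax": 0,"ay": 0,"az": 0,"gripper": 1},
  {"x": -0.02,"y": 0,"z": 0,"ax": 0,"ay": 0,"az": 0,"gripper": 1},
  {"x": -0.02,"y": 0,"z": 0,"ax": 0,"ay": 0,"az": 0,"gripper": 1},
])

```text
time_s: 5.78
position: [699.4, 86.4, 83.0]
orientation: [[0.996, -0.087, 0.001], [-0.087, -0.996, 0.0], [0.001, -0.0, -1.0]]
wrist_force: [1.2, -0.0, -1.4]
opening: 88.3
grasp_force: 0.8
```

```bash
python3 - <<'E'
from go import *
to(64,160,83)
a=capture("top"); b=capture("scene")
A=cv2.resize(a["frame"][130:260,170:400],None,fx=2.2,fy=2.2,interpolation=cv2.INTER_CUBIC)
B=cv2.resize(b["frame"][150:360,235:520],None,fx=1.9,fy=1.9,interpolation=cv2.INTER_CUBIC)
w=max(A.shape[1],B.shape[1])
p=lambda I:cv2.copyMakeBorder(I,0,0,0,w-I.shape[1],0)
I=np.vstack([A,p(B)]) if A.shape[1]==w else np.vstack([p(A),B])
I=I[:600]; cv2.imwrite("pics/m1.png",I[...,::-1]); print(I.shape)
E
```

```text
t 5.775 pos [699.417  86.422  83.013] drain [ 81.701 158.396] yaw-rel -0.042060386932903704 tilt [ 0.001 -0.    -1.   ] F [ 1.192 -0.041 -1.412]
units [-0.148 -0.013 -0.   ] mm [-17.702  -1.591  -0.006]
(600, 542, 3)
```

Call:
arm_command([
  {"x": -0.02,"y": 0,"z": 0,"ax": 0,"ay": 0,"az": 0,"gripper": 1},
  {"x": -0.02,"y": 0,"z": 0,"ax": 0,"ay": 0,"az": 0,"gripper": 1},
  {"x": -0.02,"y": 0,"z": 0,"ax": 0,"ay": 0,"az": 0,"gripper": 1},
  {"x": -0.02,"y": 0,"z": 0,"ax": 0,"ay": 0,"az": 0,"gripper": 1},
  {"x": -0.02,"y": 0,"z": 0,"ax": 0,"ay": 0,"az": 0,"gripper": 1},
])

```text
time_s: 6.5
position: [687.1, 87.3, 83.0]
orientation: [[0.996, -0.087, 0.0], [-0.087, -0.996, -0.0], [0.0, -0.0, -1.0]]
wrist_force: [4.1, -0.3, -0.3]
opening: 87.9
grasp_force: 1.1
```

Call:
arm_command([
  {"x": -0.012,"y": 0,"z": 0,"ax": 0,"ay": 0,"az": 0,"gripper": 1},
  {"x": -0.012,"y": 0,"z": 0,"ax": 0,"ay": 0,"az": 0,"gripper": 1},
  {"x": -0.012,"y": 0,"z": 0,"ax": 0,"ay": 0,"az": 0,"gripper": 1},
  {"x": -0.012,"y": 0,"z": 0,"ax": 0,"ay": 0,"az": 0,"gripper": 1},
  {"x": 0,"y": 0,"z": 0,"ax": 0,"ay": 0,"az": 0,"gripper": 1},
])

```text
time_s: 7.12
position: [681.4, 87.9, 83.0]
orientation: [[0.996, -0.087, 0.0], [-0.087, -0.996, 0.0], [0.0, -0.0, -1.0]]
wrist_force: [2.1, -0.1, 1.5]
opening: 88.0
grasp_force: 1.0
```

```bash
python3 - <<'E'
from go import *
to(64,160,83)
a=capture("top"); b=capture("scene")
A=cv2.resize(a["frame"][130:260,170:400],None,fx=2.2,fy=2.2,interpolation=cv2.INTER_CUBIC)
B=cv2.resize(b["frame"][160:320,230:520],None,fx=1.9,fy=1.9,interpolation=cv2.INTER_CUBIC)
w=max(A.shape[1],B.shape[1])
p=lambda I:cv2.copyMakeBorder(I,0,0,0,w-I.shape[1],cv2.BORDER_CONSTANT)
I=np.vstack([p(A),p(B)]); cv2.imwrite("pics/m2.png",I[...,::-1]); print(A.shape,I.shape)
E
```

```text
t 7.125 pos [681.362  87.871  83.042] drain [ 63.589 158.275] yaw-rel -0.023392788674699183 tilt [ 0. -0. -1.] F [ 2.09  -0.053  1.493]
units [ 0.003 -0.014  0.   ] mm [ 0.41  -1.726  0.042]
(286, 506, 3) (590, 551, 3)
```

View pics/m2.png

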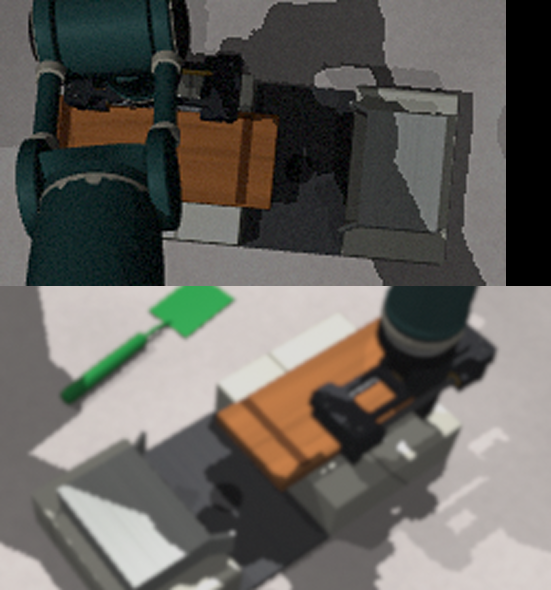

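Both fingers are against the plank's side, and it looks square with the drain (lead corners at about (277,119) and (272,209) in the upper crop). Now I back off and turn for the tail push.

Call:
arm_command([
  {"x": 0.15,"y": 0,"z": 0,"ax": 0,"ay": 0,"az": 0,"gripper": 1},
  {"x": 0.05,"y": 0,"z": -0.3,"ax": 0,"ay": 0,"az": 0,"gripper": 1},
  {"x": 0,"y": 0,"z": -0.4,"ax": 0,"ay": 0,"az": -1,"gripper": 1},
  {"x": 0,"y": 0,"z": 0,"ax": 0,"ay": 0,"az": -1,"gripper": 1},
  {"x": 0,"y": 0,"z": 0,"ax": 0,"ay": 0,"az": -1,"gripper": 1},
  {"x": 0,"y": 0,"z": 0,"ax": 0,"ay": 0,"az": -1,"gripper": 1},
  {"x": 0,"y": 0,"z": 0,"ax": 0,"ay": 0,"az": -1,"gripper": 1},
  {"x": 0,"y": 0,"z": 0,"ax": 0,"ay": 0,"az": -1,"gripper": 1},
])

```text
time_s: 8.22
position: [703.9, 85.8, 165.8]
orientation: [[0.923, 0.385, -0.004], [0.385, -0.923, -0.0], [-0.003, -0.001, -1.0]]
wrist_force: [-0.0, -0.5, -0.4]
opening: 88.2
grasp_force: 0.0
```

Call:
arm_command([
  {"x": 0,"y": 0,"z": 0,"ax": 0,"ay": 0,"az": -1,"gripper": 1},
  {"x": 0,"y": 0,"z": 0,"ax": 0,"ay": 0,"az": -1,"gripper": 1},
  {"x": 0,"y": 0,"z": 0,"ax": 0,"ay": 0,"az": -1,"gripper": 1},
  {"x": 0,"y": 0,"z": 0,"ax": 0,"ay": 0,"az": -1,"gripper": 1},
  {"x": 0,"y": 0,"z": 0,"ax": 0,"ay": 0,"az": -1,"gripper": 1},
  {"x": 0,"y": 0,"z": 0,"ax": 0,"ay": 0,"az": -1,"gripper": 1},
  {"x": 0,"y": 0,"z": 0,"ax": 0,"ay": 0,"az": -1,"gripper": 1},
  {"x": 0,"y": 0,"z": 0,"ax": 0,"ay": 0,"az": -1,"gripper": 1},
])

```text
time_s: 9.22
position: [703.9, 85.8, 165.7]
orientation: [[0.51, 0.86, -0.004], [0.86, -0.51, -0.0], [-0.002, -0.003, -1.0]]
wrist_force: [-0.3, -0.7, -0.0]
opening: 87.9
grasp_force: 0.0
```

Call:
arm_command([
  {"x": 0,"y": 0,"z": 0,"ax": 0,"ay": 0,"az": -1,"gripper": 1},
  {"x": 0,"y": 0,"z": 0,"ax": 0,"ay": 0,"az": -1,"gripper": 1},
  {"x": 0,"y": 0,"z": 0,"ax": 0,"ay": 0,"az": -1,"gripper": 1},
  {"x": 0,"y": 0,"z": 0,"ax": 0,"ay": 0,"az": -1,"gripper": 1},
  {"x": 0,"y": 0,"z": 0,"ax": 0,"ay": 0,"az": -1,"gripper": 1},
  {"x": 0,"y": 0,"z": 0,"ax": 0,"ay": 0,"az": -0.63,"gripper": 1},
])

```text
time_s: 9.98
position: [703.9, 85.8, 165.7]
orientation: [[0.086, 0.996, -0.004], [0.996, -0.086, -0.0], [-0.0, -0.004, -1.0]]
wrist_force: [0.0, -0.6, 0.6]
opening: 88.4
grasp_force: 0.0
```

```bash
python3 -c "
from go import *
to(0,345,83)"
```

```text
t 9.975 pos [703.851  85.777 165.74 ] drain [ 86.175 158.137] yaw-rel 90.0597823838403 tilt [-0.    -0.004 -1.   ] F [ 0.018 -0.638  0.61 ]
units [ 1.558 -0.714  0.691] mm [186.987 -85.676  82.976]
```

Call:
arm_command([
  {"x": 0.39,"y": -0.178,"z": 0,"ax": 0,"ay": 0,"az": 0,"gripper": 1},
  {"x": 0.39,"y": -0.178,"z": 0,"ax": 0,"ay": 0,"az": 0,"gripper": 1},
  {"x": 0.39,"y": -0.178,"z": 0,"ax": 0,"ay": 0,"az": 0,"gripper": 1},
  {"x": 0.39,"y": -0.178,"z": 0,"ax": 0,"ay": 0,"az": 0,"gripper": 1},
  {"x": 0,"y": 0,"z": 0.345,"ax": 0,"ay": 0,"az": 0,"gripper": 1},
  {"x": 0,"y": 0,"z": 0.345,"ax": 0,"ay": 0,"az": 0,"gripper": 1},
  {"x": 0,"y": 0,"z": 0,"ax": 0,"ay": 0,"az": 0,"gripper": 1},
])

```text
time_s: 10.85
position: [631.9, 278.3, 78.7]
orientation: [[0.087, 0.996, -0.011], [0.996, -0.087, -0.004], [-0.005, -0.011, -1.0]]
wrist_force: [0.1, -0.2, -0.2]
opening: 88.0
grasp_force: 0.0
```

```bash
python3 - <<'E'
from go import *
to(0,345,83)
a=capture("top"); b=capture("scene")
A=cv2.resize(a["frame"][150:255,170:390],None,fx=3.5,fy=3.5,interpolation=cv2.INTER_CUBIC)
B=cv2.resize(b["frame"][165:290,240:500],None,fx=1.8,fy=1.8,interpolation=cv2.INTER_CUBIC)
A=np.clip(A*1.6,0,255).astype(np.uint8)
w=max(A.shape[1],B.shape[1])
p=lambda I:cv2.copyMakeBorder(I,0,0,0,w-I.shape[1],cv2.BORDER_CONSTANT)
I=np.vstack([p(A),p(B)]); cv2.imwrite("pics/m3.png",I[...,::-1]); print(A.shape,I.shape)
E
```

```text
t 10.85 pos [631.855 278.266  78.715] drain [ -2.227 343.665] yaw-rel 89.9786923816403 tilt [-0.005 -0.011 -1.   ] F [ 0.07  -0.164 -0.16 ]
units [ 0.011  0.018 -0.036] mm [ 1.314  2.181 -4.315]
(368, 770, 3) (593, 770, 3)
```

View pics/m3.png

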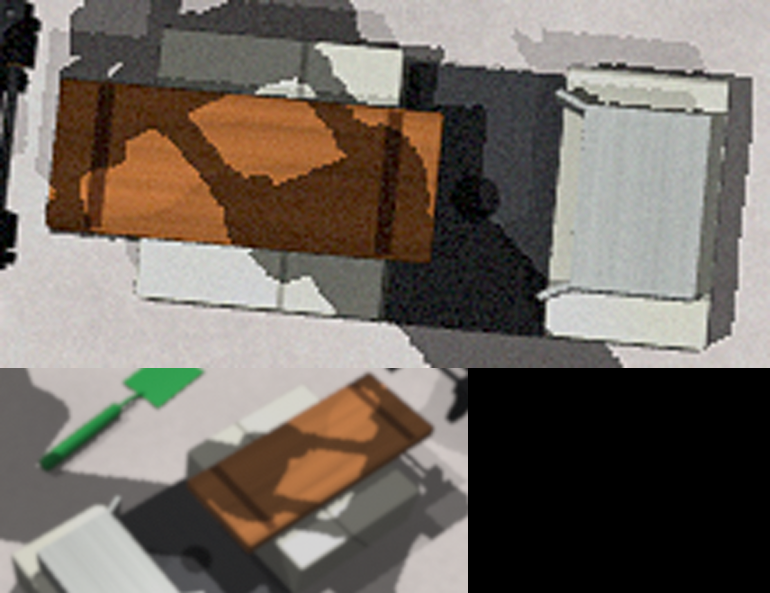

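The plank is now near the drain's centre line: corners at (62,79), (443,113), (430,263) and (48,232) in the crop. The hood roof spans about (583,107)–(697,297). I fit this numerically.

```bash
python3 - <<'E'
from fit import *; from go import drain
T=lambda a,b:(a/3.5+170-.36,b/3.5+150-.36)
S=lambda a,b:(a/1.8+240-.3,(b-368)/1.8+165-.3)
K=[("top",(55,140,78),T(62,79)),("top",(55,-140,78),T(443,113)),("top",(-55,-140,78),T(430,263)),("top",(-55,140,78),T(48,232)),
("scene",(-55,140,78),S(370,375)),("scene",(55,140,78),S(432,430)),("scene",(-55,-140,78),S(188,481)),("scene",(55,-140,78),S(252,547))]
for v in("both","top","scene"):
    q,r=fit([k for k in K if v in("both",k[0])],[605,90,-.08]); print(v,q[:2],np.degrees(q[2])+4.97,drain(q))
p=capture("top")
for u,z in((T(583,107),92),(T(712,112),92),(T(697,297),92),(T(570,288),92),(T(557,93),90),(T(540,298),90)): print(drain(ray(p,u,z)))
E
```

```text
both [617.731 100.23 ] 0.3127673639654578 [ -0.873 165.075]
top [615.324 100.39 ] 0.3335809253825657 [ -3.286 165.026]
scene [620.88   99.163] -0.0294104851838064 [  2.356 164.285]
[ 63.137 -73.055]
[  67.869 -165.057]
[ -64.85  -165.907]
[-66.676 -75.486]
[ 71.82  -53.647]
[-75.597 -54.889]
```

Call:
arm_command([
  {"x": -0.1,"y": 0.015,"z": -0.03,"ax": 0,"ay": 0,"az": 0,"gripper": 1},
  {"x": -0.08,"y": 0,"z": 0,"ax": 0,"ay": 0,"az": 0,"gripper": 1},
  {"x": -0.03,"y": 0,"z": 0,"ax": 0,"ay": 0,"az": 0,"gripper": 1},
  {"x": -0.03,"y": 0,"z": 0,"ax": 0,"ay": 0,"az": 0,"gripper": 1},
  {"x": -0.03,"y": 0,"z": 0,"ax": 0,"ay": 0,"az": 0,"gripper": 1},
  {"x": -0.03,"y": 0,"z": 0,"ax": 0,"ay": 0,"az": 0,"gripper": 1},
  {"x": -0.03,"y": 0,"z": 0,"ax": 0,"ay": 0,"az": 0,"gripper": 1},
  {"x": 0,"y": 0,"z": 0,"ax": 0,"ay": 0,"az": 0,"gripper": 1},
])

```text
time_s: 12.3
position: [634.8, 239.7, 87.6]
orientation: [[0.087, 0.996, -0.0], [0.996, -0.087, -0.001], [-0.001, -0.0, -1.0]]
wrist_force: [-0.1, 1.2, -0.3]
opening: 88.1
grasp_force: 0.3
```

Call:
arm_command([
  {"x": -0.04,"y": 0,"z": 0,"ax": 0,"ay": 0,"az": 0,"gripper": 1},
  {"x": -0.04,"y": 0,"z": 0,"ax": 0,"ay": 0,"az": 0,"gripper": 1},
  {"x": -0.04,"y": 0,"z": 0,"ax": 0,"ay": 0,"az": 0,"gripper": 1},
  {"x": -0.04,"y": 0,"z": 0,"ax": 0,"ay": 0,"az": 0,"gripper": 1},
  {"x": -0.04,"y": 0,"z": 0,"ax": 0,"ay": 0,"az": 0,"gripper": 1},
  {"x": -0.04,"y": 0,"z": 0,"ax": 0,"ay": 0,"az": 0,"gripper": 1},
  {"x": -0.04,"y": 0,"z": 0,"ax": 0,"ay": 0,"az": 0,"gripper": 1},
  {"x": -0.04,"y": 0,"z": 0,"ax": 0,"ay": 0,"az": 0,"gripper": 1},
])

```text
time_s: 13.3
position: [631.5, 201.5, 87.7]
orientation: [[0.088, 0.996, -0.0], [0.996, -0.088, -0.0], [-0.0, -0.0, -1.0]]
wrist_force: [0.2, 3.0, -1.2]
opening: 88.2
grasp_force: 0.9
```

```bash
python3 -c "
from go import *
to(0,235,82)"
```

```text
t 13.3 pos [631.503 201.502  87.706] drain [  4.073 267.159] yaw-rel 89.9501559747271 tilt [-0. -0. -1.] F [ 0.185  2.98  -1.199]
units [-0.268 -0.034  0.048] mm [-32.162  -4.045   5.708]
```

Call:
arm_command([
  {"x": 0.04,"y": 0,"z": 0,"ax": 0,"ay": 0,"az": 0,"gripper": 1},
  {"x": 0,"y": -0.034,"z": 0.045,"ax": 0,"ay": 0,"az": 0,"gripper": 1},
  {"x": -0.03,"y": 0,"z": 0,"ax": 0,"ay": 0,"az": 0,"gripper": 1},
  {"x": -0.04,"y": 0,"z": 0,"ax": 0,"ay": 0,"az": 0,"gripper": 1},
  {"x": -0.04,"y": 0,"z": 0,"ax": 0,"ay": 0,"az": 0,"gripper": 1},
  {"x": -0.04,"y": 0,"z": 0,"ax": 0,"ay": 0,"az": 0,"gripper": 1},
  {"x": -0.04,"y": 0,"z": 0,"ax": 0,"ay": 0,"az": 0,"gripper": 1},
  {"x": -0.04,"y": 0,"z": 0,"ax": 0,"ay": 0,"az": 0,"gripper": 1},
])

```text
time_s: 14.3
position: [625.5, 179.2, 82.4]
orientation: [[0.088, 0.996, 0.0], [0.996, -0.088, 0.0], [0.0, 0.0, -1.0]]
wrist_force: [0.2, 1.8, -0.4]
opening: 88.2
grasp_force: 1.0
```

```bash
python3 - <<'E'
from go import *
to(0,230,82)
a=capture("top"); b=capture("scene")
A=cv2.resize(a["frame"][150:255,170:390],None,fx=3.5,fy=3.5,interpolation=cv2.INTER_CUBIC)
B=cv2.resize(b["frame"][165:290,240:500],None,fx=1.8,fy=1.8,interpolation=cv2.INTER_CUBIC)
A=np.clip(A*1.6,0,255).astype(np.uint8)
w=max(A.shape[1],B.shape[1])
p=lambda I:cv2.copyMakeBorder(I,0,0,0,w-I.shape[1],cv2.BORDER_CONSTANT)
I=np.vstack([p(A),p(B)]); cv2.imwrite("pics/m4.png",I[...,::-1])
E
```

```text
t 14.3 pos [625.503 179.192  82.412] drain [  0.029 244.414] yaw-rel 89.94267360031465 tilt [ 0.  0. -1.] F [ 0.229  1.821 -0.435]
units [-0.12  -0.     0.003] mm [-14.414  -0.014   0.41 ]
```

View pics/m4.png

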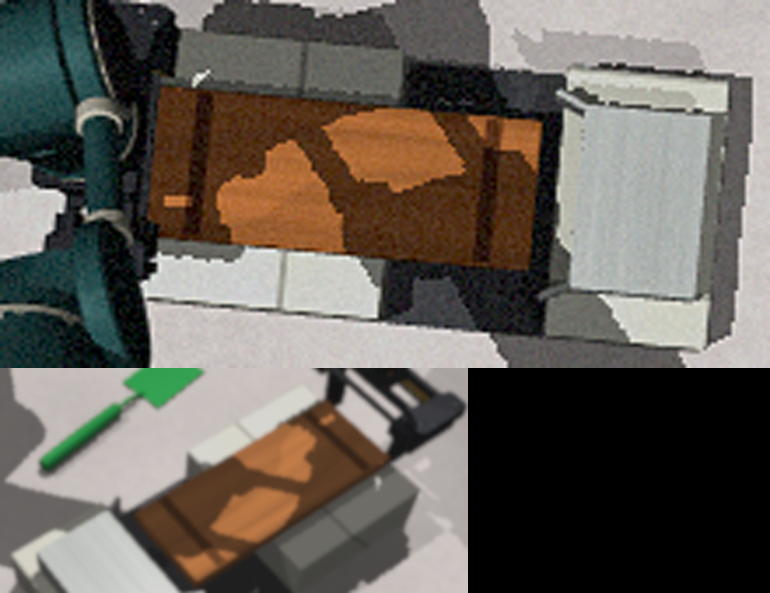

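Lead corners (544,120) and (529,270) sit centred between the flare tips (557,93) and (540,298), so I go on with the push.

Call:
arm_command([
  {"x": -0.03,"y": 0,"z": 0,"ax": 0,"ay": 0,"az": 0,"gripper": 1},
  {"x": -0.03,"y": 0,"z": 0,"ax": 0,"ay": 0,"az": 0,"gripper": 1},
  {"x": -0.03,"y": 0,"z": 0,"ax": 0,"ay": 0,"az": 0,"gripper": 1},
  {"x": -0.03,"y": 0,"z": 0,"ax": 0,"ay": 0,"az": 0,"gripper": 1},
  {"x": -0.03,"y": 0,"z": 0,"ax": 0,"ay": 0,"az": 0,"gripper": 1},
  {"x": -0.03,"y": 0,"z": 0,"ax": 0,"ay": 0,"az": 0,"gripper": 1},
])

```text
time_s: 15.15
position: [623.6, 157.8, 82.4]
orientation: [[0.087, 0.996, 0.0], [0.996, -0.087, 0.0], [0.0, 0.0, -1.0]]
wrist_force: [-1.1, 2.7, 0.6]
opening: 88.2
grasp_force: 1.2
```

Call:
arm_command([
  {"x": -0.02,"y": 0,"z": 0,"ax": 0,"ay": 0,"az": 0,"gripper": 1},
  {"x": -0.02,"y": 0,"z": 0,"ax": 0,"ay": 0,"az": 0,"gripper": 1},
  {"x": -0.02,"y": 0,"z": 0,"ax": 0,"ay": 0,"az": 0,"gripper": 1},
  {"x": -0.02,"y": 0,"z": 0,"ax": 0,"ay": 0,"az": 0,"gripper": 1},
  {"x": -0.02,"y": 0,"z": 0,"ax": 0,"ay": 0,"az": 0,"gripper": 1},
])

```text
time_s: 15.78
position: [622.6, 145.9, 82.4]
orientation: [[0.087, 0.996, 0.0], [0.996, -0.087, 0.0], [0.0, 0.0, -1.0]]
wrist_force: [0.4, 3.0, -0.1]
opening: 88.4
grasp_force: 1.4
```

```bash
python3 -c "
from go import *
to(0,195,82)"
```

```text
t 15.775 pos [622.599 145.941  82.395] drain [  0.016 211.036] yaw-rel 89.95377947747076 tilt [ 0.  0. -1.] F [ 0.438  3.031 -0.056]
units [-0.134 -0.     0.003] mm [-16.036  -0.003   0.393]
```

Lead is at about -78 mm, inside the mouth, and pushing takes about 3 N. From here I feel forward in small steps.

Call:
arm_command([
  {"x": -0.015,"y": 0,"z": 0,"ax": 0,"ay": 0,"az": 0,"gripper": 1},
  {"x": -0.015,"y": 0,"z": 0,"ax": 0,"ay": 0,"az": 0,"gripper": 1},
  {"x": -0.015,"y": 0,"z": 0,"ax": 0,"ay": 0,"az": 0,"gripper": 1},
  {"x": -0.015,"y": 0,"z": 0,"ax": 0,"ay": 0,"az": 0,"gripper": 1},
  {"x": -0.015,"y": 0,"z": 0,"ax": 0,"ay": 0,"az": 0,"gripper": 1},
  {"x": -0.015,"y": 0,"z": 0,"ax": 0,"ay": 0,"az": 0,"gripper": 1},
])

```text
time_s: 16.52
position: [621.7, 135.2, 82.4]
orientation: [[0.087, 0.996, 0.0], [0.996, -0.087, 0.0], [0.0, 0.0, -1.0]]
wrist_force: [0.8, 3.8, 1.1]
opening: 87.9
grasp_force: 1.5
```

Call:
arm_command([
  {"x": -0.01,"y": 0,"z": 0,"ax": 0,"ay": 0,"az": 0,"gripper": 1},
  {"x": -0.01,"y": 0,"z": 0,"ax": 0,"ay": 0,"az": 0,"gripper": 1},
  {"x": -0.01,"y": 0,"z": 0,"ax": 0,"ay": 0,"az": 0,"gripper": 1},
  {"x": -0.01,"y": 0,"z": 0,"ax": 0,"ay": 0,"az": 0,"gripper": 1},
])

```text
time_s: 17.02
position: [621.2, 130.5, 82.4]
orientation: [[0.087, 0.996, 0.0], [0.996, -0.087, 0.0], [0.0, 0.0, -1.0]]
wrist_force: [0.7, 3.9, 2.1]
opening: 88.2
grasp_force: 1.6
```

Call:
arm_command([
  {"x": -0.01,"y": 0,"z": 0,"ax": 0,"ay": 0,"az": 0,"gripper": 1},
  {"x": -0.01,"y": 0,"z": 0,"ax": 0,"ay": 0,"az": 0,"gripper": 1},
  {"x": -0.01,"y": 0,"z": 0,"ax": 0,"ay": 0,"az": 0,"gripper": 1},
  {"x": -0.01,"y": 0,"z": 0,"ax": 0,"ay": 0,"az": 0,"gripper": 1},
])

```text
time_s: 17.52
position: [620.8, 125.6, 82.4]
orientation: [[0.087, 0.996, 0.0], [0.996, -0.087, 0.0], [0.0, 0.0, -1.0]]
wrist_force: [0.5, 3.1, 2.2]
opening: 87.8
grasp_force: 1.7
```

Call:
arm_command([
  {"x": -0.01,"y": 0,"z": 0,"ax": 0,"ay": 0,"az": 0,"gripper": 1},
  {"x": -0.01,"y": 0,"z": 0,"ax": 0,"ay": 0,"az": 0,"gripper": 1},
  {"x": -0.01,"y": 0,"z": 0,"ax": 0,"ay": 0,"az": 0,"gripper": 1},
])

```text
time_s: 17.9
position: [620.5, 122.1, 82.4]
orientation: [[0.087, 0.996, 0.0], [0.996, -0.087, 0.0], [0.0, 0.0, -1.0]]
wrist_force: [-1.0, 3.4, 2.3]
opening: 87.9
grasp_force: 1.7
```

Call:
arm_command([
  {"x": -0.01,"y": 0,"z": 0,"ax": 0,"ay": 0,"az": 0,"gripper": 1},
  {"x": -0.01,"y": 0,"z": 0,"ax": 0,"ay": 0,"az": 0,"gripper": 1},
  {"x": -0.01,"y": 0,"z": 0,"ax": 0,"ay": 0,"az": 0,"gripper": 1},
])

```text
time_s: 18.27
position: [620.2, 118.5, 82.4]
orientation: [[0.088, 0.996, 0.0], [0.996, -0.088, 0.0], [0.0, 0.0, -1.0]]
wrist_force: [0.8, 3.5, 2.4]
opening: 87.9
grasp_force: 1.8
```

Call:
arm_command([
  {"x": -0.01,"y": 0,"z": 0,"ax": 0,"ay": 0,"az": 0,"gripper": 1},
  {"x": -0.01,"y": 0,"z": 0,"ax": 0,"ay": 0,"az": 0,"gripper": 1},
  {"x": -0.01,"y": 0,"z": 0,"ax": 0,"ay": 0,"az": 0,"gripper": 1},
])

```text
time_s: 18.65
position: [619.8, 114.9, 82.4]
orientation: [[0.087, 0.996, 0.0], [0.996, -0.087, 0.0], [0.0, 0.0, -1.0]]
wrist_force: [0.4, 3.6, 1.8]
opening: 88.4
grasp_force: 1.8
```

Lead is at about -109 mm and there is still no stop.

Call:
arm_command([
  {"x": -0.01,"y": 0,"z": 0,"ax": 0,"ay": 0,"az": 0,"gripper": 1},
  {"x": -0.01,"y": 0,"z": 0,"ax": 0,"ay": 0,"az": 0,"gripper": 1},
  {"x": -0.01,"y": 0,"z": 0,"ax": 0,"ay": 0,"az": 0,"gripper": 1},
])

```text
time_s: 19.02
position: [619.5, 111.3, 82.3]
orientation: [[0.087, 0.996, 0.0], [0.996, -0.087, 0.0], [0.0, 0.0, -1.0]]
wrist_force: [0.1, 4.5, 1.7]
opening: 88.3
grasp_force: 1.9
```

Call:
arm_command([
  {"x": -0.01,"y": 0,"z": 0,"ax": 0,"ay": 0,"az": 0,"gripper": 1},
  {"x": -0.01,"y": 0,"z": 0,"ax": 0,"ay": 0,"az": 0,"gripper": 1},
  {"x": -0.01,"y": 0,"z": 0,"ax": 0,"ay": 0,"az": 0,"gripper": 1},
])

```text
time_s: 19.4
position: [619.2, 107.9, 82.4]
orientation: [[0.088, 0.996, 0.0], [0.996, -0.088, 0.0], [0.0, 0.0, -1.0]]
wrist_force: [1.5, 4.9, 2.8]
opening: 88.1
grasp_force: 2.4
```

Call:
arm_command([
  {"x": -0.01,"y": 0,"z": 0,"ax": 0,"ay": 0,"az": 0,"gripper": 1},
  {"x": -0.01,"y": 0,"z": 0,"ax": 0,"ay": 0,"az": 0,"gripper": 1},
])

```text
time_s: 19.65
position: [619.1, 105.7, 82.4]
orientation: [[0.088, 0.996, 0.0], [0.996, -0.088, 0.001], [0.001, 0.0, -1.0]]
wrist_force: [0.5, 5.7, 2.5]
opening: 88.1
grasp_force: 2.9
```

Force is climbing from 3.5 to 5.7 N. The stop was met at about world y 109–110, so I press on gently.

Call:
arm_command([
  {"x": -0.01,"y": 0,"z": 0,"ax": 0,"ay": 0,"az": 0,"gripper": 1},
  {"x": -0.01,"y": 0,"z": 0,"ax": 0,"ay": 0,"az": 0,"gripper": 1},
])

```text
time_s: 19.9
position: [618.9, 103.6, 82.4]
orientation: [[0.088, 0.996, 0.0], [0.996, -0.088, 0.001], [0.001, 0.0, -1.0]]
wrist_force: [0.2, 7.1, 3.0]
opening: 88.6
grasp_force: 3.5
```

Call:
arm_command([
  {"x": -0.01,"y": 0,"z": 0,"ax": 0,"ay": 0,"az": 0,"gripper": 1},
  {"x": -0.01,"y": 0,"z": 0,"ax": 0,"ay": 0,"az": 0,"gripper": 1},
])

```text
time_s: 20.15
position: [618.7, 101.6, 82.4]
orientation: [[0.088, 0.996, 0.001], [0.996, -0.088, 0.002], [0.002, 0.0, -1.0]]
wrist_force: [1.3, 7.9, 1.5]
opening: 88.1
grasp_force: 4.0
```

Call:
arm_command([
  {"x": -0.01,"y": 0,"z": 0,"ax": 0,"ay": 0,"az": 0,"gripper": 1},
])

```text
time_s: 20.27
position: [618.6, 100.5, 82.4]
orientation: [[0.088, 0.996, 0.001], [0.996, -0.088, 0.002], [0.002, 0.0, -1.0]]
wrist_force: [0.9, 9.0, 1.9]
opening: 88.6
grasp_force: 4.2
```

Call:
arm_command([
  {"x": -0.01,"y": 0,"z": 0,"ax": 0,"ay": 0,"az": 0,"gripper": 1},
])

```text
time_s: 20.4
position: [618.5, 99.5, 82.4]
orientation: [[0.088, 0.996, 0.001], [0.996, -0.088, 0.002], [0.002, 0.0, -1.0]]
wrist_force: [0.3, 9.1, 1.4]
opening: 87.8
grasp_force: 4.5
```

Call:
arm_command([
  {"x": -0.01,"y": 0,"z": 0,"ax": 0,"ay": 0,"az": 0,"gripper": 1},
])

```text
time_s: 20.52
position: [618.4, 98.5, 82.4]
orientation: [[0.088, 0.996, 0.001], [0.996, -0.088, 0.002], [0.002, 0.0, -1.0]]
wrist_force: [0.7, 9.0, 2.3]
opening: 88.1
grasp_force: 4.8
```

Call:
arm_command([
  {"x": -0.01,"y": 0,"z": 0,"ax": 0,"ay": 0,"az": 0,"gripper": 1},
])

```text
time_s: 20.65
position: [618.3, 97.5, 82.4]
orientation: [[0.088, 0.996, 0.001], [0.996, -0.088, 0.003], [0.003, 0.0, -1.0]]
wrist_force: [1.4, 13.0, 2.2]
opening: 88.1
grasp_force: 6.5
```

Call:
arm_command([
  {"x": 0,"y": 0,"z": 0,"ax": 0,"ay": 0,"az": 0,"gripper": 1},
  {"x": 0,"y": 0,"z": 0,"ax": 0,"ay": 0,"az": 0,"gripper": 1},
])

```text
time_s: 20.9
position: [618.4, 97.5, 82.4]
orientation: [[0.088, 0.996, 0.001], [0.996, -0.088, 0.003], [0.003, 0.0, -1.0]]
wrist_force: [1.7, 8.7, 2.2]
opening: 87.9
grasp_force: 5.0
```

The jump to 13 N shows the stop is fully in. I ease off slowly so friction keeps the plank bearing on it.

Call:
arm_command([
  {"x": 0.004,"y": 0,"z": 0,"ax": 0,"ay": 0,"az": 0,"gripper": 1},
  {"x": 0.004,"y": 0,"z": 0,"ax": 0,"ay": 0,"az": 0,"gripper": 1},
  {"x": 0.004,"y": 0,"z": 0,"ax": 0,"ay": 0,"az": 0,"gripper": 1},
  {"x": 0.004,"y": 0,"z": 0,"ax": 0,"ay": 0,"az": 0,"gripper": 1},
  {"x": 0.004,"y": 0,"z": 0,"ax": 0,"ay": 0,"az": 0,"gripper": 1},
  {"x": 0.004,"y": 0,"z": 0,"ax": 0,"ay": 0,"az": 0,"gripper": 1},
])

```text
time_s: 21.65
position: [618.4, 98.4, 82.3]
orientation: [[0.087, 0.996, -0.0], [0.996, -0.087, -0.0], [-0.0, -0.0, -1.0]]
wrist_force: [1.0, 3.9, 2.9]
opening: 88.3
grasp_force: 1.6
```

Call:
arm_command([
  {"x": 0.004,"y": 0,"z": 0,"ax": 0,"ay": 0,"az": 0,"gripper": 1},
  {"x": 0.004,"y": 0,"z": 0,"ax": 0,"ay": 0,"az": 0,"gripper": 1},
  {"x": 0.004,"y": 0,"z": 0,"ax": 0,"ay": 0,"az": 0,"gripper": 1},
  {"x": 0.004,"y": 0,"z": 0,"ax": 0,"ay": 0,"az": 0,"gripper": 1},
  {"x": 0.004,"y": 0,"z": 0,"ax": 0,"ay": 0,"az": 0,"gripper": 1},
  {"x": 0.004,"y": 0,"z": 0,"ax": 0,"ay": 0,"az": 0,"gripper": 1},
])

```text
time_s: 22.4
position: [618.6, 101.5, 82.2]
orientation: [[0.087, 0.996, -0.0], [0.996, -0.087, -0.0], [-0.0, -0.0, -1.0]]
wrist_force: [1.0, 1.7, 0.9]
opening: 88.2
grasp_force: 1.0
```

Call:
arm_command([
  {"x": 0.004,"y": 0,"z": 0,"ax": 0,"ay": 0,"az": 0,"gripper": 1},
  {"x": 0.004,"y": 0,"z": 0,"ax": 0,"ay": 0,"az": 0,"gripper": 1},
  {"x": 0.004,"y": 0,"z": 0,"ax": 0,"ay": 0,"az": 0,"gripper": 1},
  {"x": 0.004,"y": 0,"z": 0,"ax": 0,"ay": 0,"az": 0,"gripper": 1},
  {"x": 0.004,"y": 0,"z": 0,"ax": 0,"ay": 0,"az": 0,"gripper": 1},
  {"x": 0.004,"y": 0,"z": 0,"ax": 0,"ay": 0,"az": 0,"gripper": 1},
])

```text
time_s: 23.15
position: [618.7, 104.4, 82.1]
orientation: [[0.087, 0.996, -0.0], [0.996, -0.087, -0.0], [-0.0, -0.0, -1.0]]
wrist_force: [0.3, 1.1, 0.5]
opening: 88.1
grasp_force: 0.5
```

Call:
arm_command([
  {"x": 0.002,"y": 0,"z": 0,"ax": 0,"ay": 0,"az": 0,"gripper": 1},
  {"x": 0.002,"y": 0,"z": 0,"ax": 0,"ay": 0,"az": 0,"gripper": 1},
  {"x": 0.002,"y": 0,"z": 0,"ax": 0,"ay": 0,"az": 0,"gripper": 1},
  {"x": 0.002,"y": 0,"z": 0,"ax": 0,"ay": 0,"az": 0,"gripper": 1},
  {"x": 0.002,"y": 0,"z": 0,"ax": 0,"ay": 0,"az": 0,"gripper": 1},
  {"x": 0.002,"y": 0,"z": 0,"ax": 0,"ay": 0,"az": 0,"gripper": 1},
  {"x": 0.002,"y": 0,"z": 0,"ax": 0,"ay": 0,"az": 0,"gripper": 1},
  {"x": 0.002,"y": 0,"z": 0,"ax": 0,"ay": 0,"az": 0,"gripper": 1},
])

```text
time_s: 24.15
position: [618.9, 106.3, 82.2]
orientation: [[0.087, 0.996, -0.0], [0.996, -0.087, -0.0], [-0.0, -0.0, -1.0]]
wrist_force: [0.5, 0.2, -0.2]
opening: 88.1
grasp_force: 0.1
```

Call:
arm_command([
  {"x": 0.004,"y": 0,"z": 0,"ax": 0,"ay": 0,"az": 0,"gripper": 1},
  {"x": 0.004,"y": 0,"z": 0,"ax": 0,"ay": 0,"az": 0,"gripper": 1},
  {"x": 0.004,"y": 0,"z": 0,"ax": 0,"ay": 0,"az": 0,"gripper": 1},
  {"x": 0.004,"y": 0,"z": 0,"ax": 0,"ay": 0,"az": 0,"gripper": 1},
])

```text
time_s: 24.65
position: [619.2, 108.3, 82.3]
orientation: [[0.087, 0.996, -0.0], [0.996, -0.087, -0.0], [-0.0, -0.0, -1.0]]
wrist_force: [0.9, -0.2, 0.6]
opening: 87.9
grasp_force: 0.0
```

Call:
arm_command([
  {"x": 0.05,"y": 0,"z": 0,"ax": 0,"ay": 0,"az": 0,"gripper": 1},
  {"x": 0.2,"y": 0,"z": 0,"ax": 0,"ay": 0,"az": 0,"gripper": 1},
  {"x": 0.4,"y": 0,"z": -0.2,"ax": 0,"ay": 0,"az": 0,"gripper": 1},
  {"x": 0.4,"y": 0,"z": -0.2,"ax": 0,"ay": 0,"az": 0,"gripper": 1},
  {"x": 0.3,"y": 0,"z": 0,"ax": 0,"ay": 0,"az": 0,"gripper": 1},
  {"x": 0,"y": 0,"z": 0,"ax": 0,"ay": 0,"az": 0,"gripper": 1},
])

```text
time_s: 25.4
position: [633.4, 274.0, 130.9]
orientation: [[0.083, 0.997, 0.001], [0.997, -0.083, 0.001], [0.001, 0.001, -1.0]]
wrist_force: [0.1, -0.4, 0.1]
opening: 87.9
grasp_force: 0.0
```

```bash
python3 - <<'E'
from go import *
a=capture("top"); b=capture("scene")
A=cv2.resize(a["frame"][150:255,170:390],None,fx=3.5,fy=3.5,interpolation=cv2.INTER_CUBIC)
B=cv2.resize(b["frame"][165:325,240:500],None,fx=1.4,fy=1.4,interpolation=cv2.INTER_CUBIC)
A=np.clip(A*1.6,0,255).astype(np.uint8)
w=max(A.shape[1],B.shape[1])
p=lambda I:cv2.copyMakeBorder(I,0,0,0,w-I.shape[1],cv2.BORDER_CONSTANT)
I=np.vstack([p(A),p(B)]); cv2.imwrite("pics/m5.png",I[...,::-1])
E
```

```text
(no output)
```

View pics/m5.png

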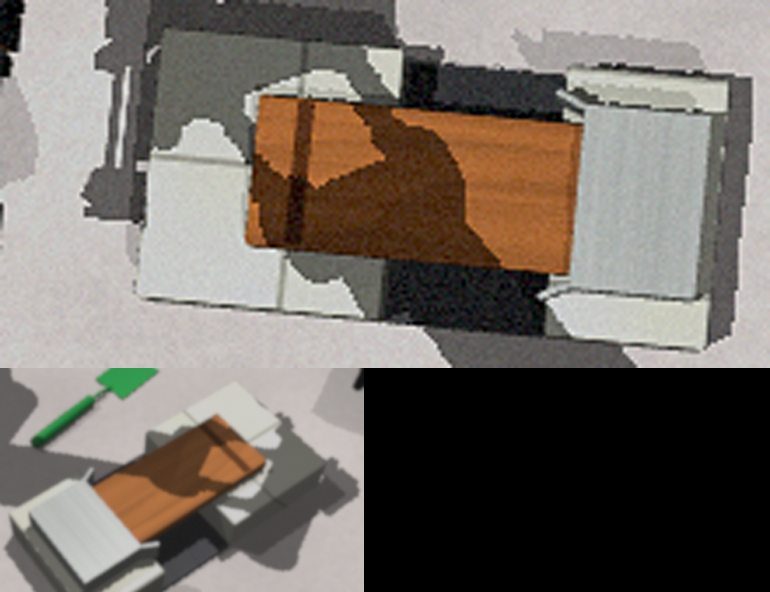

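The plank lies flat and square in the hood: its edges run parallel to the drain's, with the tail at about (261,96)–(247,245) in the crop. It followed the fingers back until the spring force fell to the friction, so it is still bearing on the stop. Handing in.

```bash
python3 -c "
from station import *
print(job_done())"
```

```text
the job is handed in; nothing more can be done
None
```

I slid the plank squarely in under the hood, pushed the stop fully in with about 13 N at most, and handed the job in. By force readings, the spring then eased the plank back until friction held it, leaving the stop pressed in by an estimated 3–5 mm; nothing measured that directly after the gripper let go.

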